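# Set up a small optical line on the breadboard

## Robot

A 6-joint arm with a two-finger parallel gripper is mounted at the origin on the work surface. World frame = base frame: x ahead of the robot, y to its left, z up, the work surface at z = 0. Lengths are in m, angles in rad, forces in N, time in s.
With the tool pointing down it reaches from about 0.3 to 0.875 m from the base axis. Payload 6.4 kg.
Tool frame: the origin (TCP) lies at the very end of the fingers, on their centre line; the grasp point (between the pads) lies 19 mm behind it; z points along the fingers, y is the line along which they close (so a half turn about z gives the same grasp; the last joint's range is limited). The gripper opens to 85 mm and grips with 20 to 120 N. Pads are 22 mm wide; open, the fingers measure 114 mm over their backs; the gripper's body (76 mm by 85 mm) begins 54 mm behind the grasp point. The pads swing forward as they close: fully open they stand 13 mm farther back than shut.
Start: joints at [-1.486, 0.181, 1.607, -0, 1.354, -0.206], TCP at [0.165, -0.551, 0.231] pointing down, gripper open.
Joint ranges: [-2.99, 2.99], [-0.89, 2.07], [0.3, 2.58], [-1.14, 4.28], [0, 2.63], [-3.12, 3.12]. Speed limits (rad/s): [2.57, 2.57, 3.01, 3.14, 3.14, 3.14].

## Interface

Orientations are given as a unit quaternion [w, x, y, z].
In Python, from bench import ctrl gives the robot as it stands.
- The arm moves only by the tool jog_arm, never from a script. Its argument "series" is a list that holds one entry, the list of rows, each a list of 7 numbers: the shift along the tool's x, y, z in mm, then the turn, a rotation vector about the tool's x, y, z in rad, then the finger opening in mm, from 0 to 85.4. In form: [[[tx, ty, tz, rx, ry, rz, gripper], ...]]. A call has exactly 10 rows; each row shifts and turns the commanded pose from where the row before left it, along the tool's axes as they then stand; what a row does not reach is not made up. A row lasts 1/10 s, in which the tool goes at most 50 mm and 8.59 degrees, less where a joint would pass 70% of its speed; a pose out of reach is approached as far as the arm can. A call with a gripper value outside its range is refused whole. The fingers move at their own pace and stop on an object; the grip force is fixed at half the most. Time passes only in rows, so rows that do not move let the fingers close, or fill a call up. It gives the time, the measured TCP pose, the force, the opening and the grip force at its end, in the units of the state.
- ctrl.get_obs(): the state, without advancing time (a new reading comes with each control period).
- ctrl.camera(name): name is "scene" or "top"; returns a dict with "frame" (420x560x3 uint8, blue, green, red), "z_map" (420x560 float32, m along the optical axis (not along the pixel's ray), 0 where there is no reading), "fx", "fy", "cx", "cy" (pixels), "xyz" and "rotation" of the camera in the world. Camera axes: x right, y down, z forward; pixel columns grow to the right and rows downward; lengths in m; the calibration is good to about 2 mm. A picture is of the moment at which its call begins.
- ctrl.hand_in(): hands the job in; it is judged then, once.
The state is a dict: "time_s": time; "q": joint angles; "dq": joint speeds; "joint_efforts": joint torques, N m; "eef_pos": TCP position; "eef_rot": TCP orientation; "wrist_force": force on the tool from outside, world axes, zero at the start; "torque": the same for the moment, N m; "opening": opening from 0.0 (shut) to 1.0 (fully open); "grasp_force": force on a finger pad.
Only numpy, scipy, OpenCV 4.12 (cv2) and the standard library are available. Lean on these libraries where they do the work, as an engineer would, in place of code of your own. Each camera call takes 0.05 s, during which the arm holds its last target. There are 200 camera calls.

## Task

Set up the optical line on the black breadboard, straight between the lamp and the camera that faces it: stand the large lens 90 mm in front of the lamp's snout, the small lens 90 mm in front of the camera's snout, both with their lenses facing along the beam, and the pedestal midway between lamp and camera, all centred on the beam. Stand the glass cell upright on the middle of the pedestal's top. Leave the mirror mount where it stands, and let go of everything.

Things in the scene. Friction and masses are not known exactly. Their poses are not given: they have to be found in the camera images.
- lamp: Lamp, fixed: grey box 85 long x 70 wide x 105 mm high, ribs on top; steel snout 40 mm across stands 30 mm out of its front, axis 64 mm above the black breadboard (12 mm thick, top at z = 0.012). Origin: on the board's top right below the snout's front face; x: along the beam, level, away from the lamp to the camera; z up.
- camera: Camera, fixed on the lamp's beam, facing it: bare-metal box 50 x 56 x 56 mm (top 92 mm above the board) on a black foot; black snout 38 mm across, 34 mm long, axis 64 mm above the board. Origin: on the board's top right below the snout's front face, 360 mm from the lamp's; x: same direction as the lamp's x, so the lamp lies towards -x.
- large_lens: Large lens mount, loose, about 0.22 kg, on the board: round steel base 48 mm across, 10 mm high; post 12 mm thick; upright black lens ring 48 mm across, 14 mm thick, centred 64 mm above the underside; on it a bare-metal grip tab 14 (x) x 20 (y) mm from 86 to 102 mm above the underside (total height 102). Origin: centre of the underside; x: lens axis, z up. Both faces alike.
- small_lens: Small lens mount, loose, about 0.22 kg, on the board: round steel base 48 mm across, 10 mm high; post 12 mm thick; upright black lens ring 26 mm across, 14 mm thick, centred 64 mm above the underside; on it a bare-metal grip tab 14 (x) x 20 (y) mm from 75 to 91 mm above the underside (total height 91). Origin: centre of the underside; x: lens axis, z up. Both faces alike.
- pedestal: Sample pedestal, loose, about 0.25 kg, on the board: round steel base 50 mm across, 10 mm high; column 22 mm across; square bare-metal table 44 x 44 mm, 14 mm thick, its flat top 40 mm above the underside. Origin: centre of the underside; x and y along the table's sides, z up. Its turn about the vertical does not matter.
- cell: Glass cell, loose, about 0.04 kg, on the board at the start: upright square block 20 x 20 mm, 48 mm high with its white cap (top 6 mm). Origin: centre of the underside; x and y along its sides, z up. Its turn about the vertical does not matter.
- mirror: Mirror mount, loose, not to be moved, in the row of loose things: round steel base 48 mm across, post, upright square black plate 40 x 40 x 12 mm with a mirror on one face and two brass screws on the other; no grip tab; top 84 mm above the underside. Origin: centre of the underside; x: through the plate, z up.
There are look-alikes about, which are no part of the job. Leave any turquoise look-alike of the pedestal alone.

How it is judged:
At the end, for the whole second after the job is handed in: On the beam, upright on the board (15 mm along, 13 mm across): large lens 90 mm from lamp, pedestal midway, small lens 90 mm from camera; lens axes within 0.26 rad of the beam; cell upright on the pedestal within 12 mm of its middle. All at rest; mirror mount within 20 mm of its place (x of large_lens in the frame of lamp between 0.075 and 0.105 m and y of large_lens in the frame of lamp between -0.013 and 0.013 m and height (world z) of large_lens between 0.006 and 0.018 m and angle between each of large_lens, small_lens, pedestal, cell's own z axis and vertical below 0.1 rad and x of small_lens in the frame of camera between -0.105 and -0.075 m and y of small_lens in the frame of camera between -0.013 and 0.013 m and height (world z) of small_lens between 0.006 and 0.018 m and x of pedestal in the frame of lamp between 0.165 and 0.195 m and y of pedestal in the frame of lamp between -0.013 and 0.013 m and height (world z) of pedestal between 0.006 and 0.018 m and angle between the x axis of each of large_lens, small_lens and the x axis of lamp, either way round below 0.26 rad and horizontal distance between cell and pedestal below 0.012 m and z of cell in the frame of pedestal between 0.035 and 0.045 m and linear speed of each of large_lens, small_lens, pedestal, cell below 0.02 m/s and distance of mirror from where it was at the start of the episode below 0.02 m and angle between mirror's own z axis and vertical below 0.2 rad); the robot touches nothing.
It fails at once if the mirror mount is pushed more than 20 mm from its place or knocked over (distance of mirror from where it was at the start of the episode above 0.02 m or angle between mirror's own z axis and vertical above 0.3 rad).
It also fails if it takes over 120 s, if anything falls off the work surface, if the arm or the gripper's body presses on something with over 40 N, if the wrist force passes 120 N, or if a joint passes its speed limit or range.

## Working session

There is one attempt and no reset: what is moved stays moved. The work goes in short steps, Python scripts to look and compute and a tool call to move; the robot and the scene stay as the last step left them, time stands still between calls to the robot, and variables do not carry over. Pictures are saved under pics/ and viewed, at most 14 in all, crops included, and the job is handed in when it is done.

Besides the shell and the picture viewer there is one more tool, called after "Emit:" by a JSON object that holds its "method" and its "body", one argument or row to a line. jog_arm: Moves the arm, as the interface text tells. Its arguments: {"type":"object","properties":{"series":{"type":"array"}},"required":["series"]}

```bash
mkdir -p pics; cat > h.py <<'E'
import numpy as np, cv2, pickle
from bench import ctrl
def snap(n,tag):
    c=ctrl.camera(n); pickle.dump(c,open(f'pics/{tag}.pkl','wb')); cv2.imwrite(f'pics/{tag}.png',c['frame']); return c
def load(tag): return pickle.load(open(f'pics/{tag}.pkl','rb'))
def R(c):
    r=np.array(c['rotation'],float)
    if r.shape==(3,3): return r
    from scipy.spatial.transform import Rotation as Q
    return Q.from_quat(np.roll(r.ravel(),-1)).as_matrix()
def cloud(c):
    z=c['z_map']; v,u=np.mgrid[:z.shape[0],:z.shape[1]]
    p=np.stack([(u-c['cx'])/c['fx']*z,(v-c['cy'])/c['fy']*z,z],-1)
    return p@R(c).T+np.array(c['xyz'])
E
python3 - <<'E'
from h import *
for n in ('scene','top'):
    c=snap(n,n+'0'); print(n,c['xyz'],c['rotation'],c['fx'],c['cx'],c['cy'])
    cv2.imwrite(f'pics/{n}0b.png',cv2.resize(c['frame'],(784,588),interpolation=cv2.INTER_CUBIC))
print(ctrl.get_obs())
E
```

```text
scene [ 1.04245432 -0.39718171  0.75042922] [-0.33810335  0.84356205  0.38659801 -0.1569432 ] 454.6064936974267 282.55483171097967 204.60936209149122
top [0.40174636 0.02607742 1.33844438] [-0.03984011  0.70792143 -0.70480657  0.02253275] 514.9991950352517 267.639105965263 203.32860453256077
{'time_s': 0.1, 'q': array([-1.48631679e+00,  1.81481545e-01,  1.60787843e+00,  2.00038535e-05,
        1.35381242e+00, -2.06339277e-01]), 'dq': array([-0.00043559, -0.00260237, -0.00486185, -0.00072659,  0.00109861,
        0.00079342]), 'joint_efforts': array([-2.57899565e-04, -4.45881522e+01, -3.52239239e+01, -2.43998784e-04,
        4.18185897e-03,  6.47542137e-06]), 'eef_pos': array([ 0.16483304, -0.55036112,  0.23048022]), 'eef_rot': array([-7.87812949e-04,  9.89446671e-01,  1.44895344e-01,  5.78446755e-05]), 'wrist_force': array([ 0.6217715 , -0.05973359,  0.3292868 ]), 'torque': array([-0.00141992,  0.01931048,  0.01999427]), 'grasp_force': 0.0, 'opening': 1.0006239913478345}
```

View pics/scene0b.png

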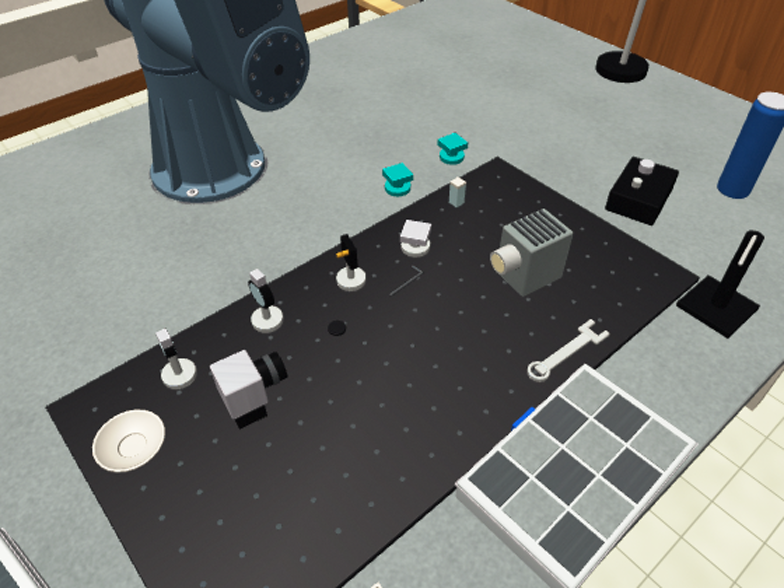

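View pics/top0b.png

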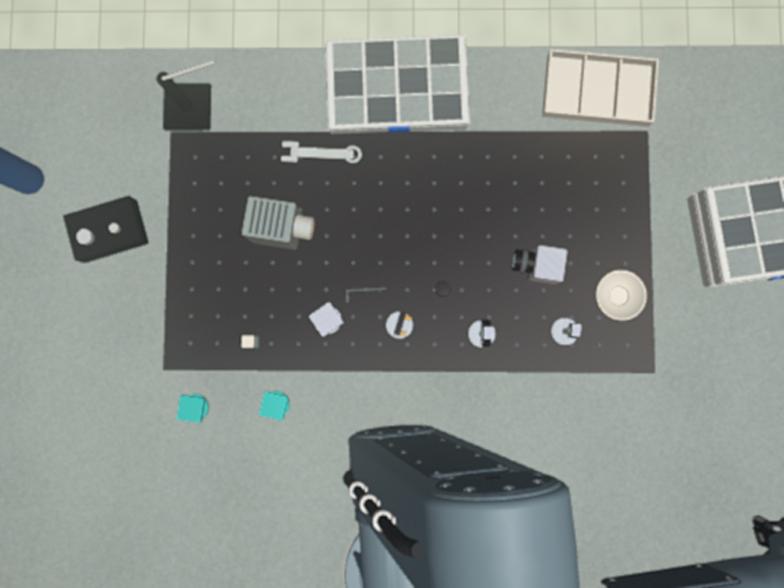

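The scene picture shows these, left to right along the row:
- small lens at (170,360)
- large lens at (262,300), with the bigger ring
- mirror with brass screws at (348,262)
- bare-metal pedestal at (415,237)
- cell at (457,192)

The turquoise look-alikes stand off the board at (398,178) and (452,147). The top picture shows the lamp snout at (313,228) and the camera snout at (515,262).

```bash
cat > meas.py <<'E'
from h import *
def blobs(tag,zlo,zhi,box):
    c=load(tag); p=cloud(c); m=(p[...,2]>zlo)&(p[...,2]<zhi)&(c['z_map']>0)&(p[...,0]>box[0])&(p[...,0]<box[1])&(p[...,1]>box[2])&(p[...,1]<box[3])
    n,l,s,ce=cv2.connectedComponentsWithStats(m.astype(np.uint8),connectivity=8)
    for i in range(1,n):
        if s[i,4]<6: continue
        q=p[l==i]; r=cv2.minAreaRect((q[:,:2]*1000).astype(np.float32))
        print(tag,'px',ce[i].round(0)*1.0,'n',s[i,4],'z',np.percentile(q[:,2],[5,50,95]).round(3),'mean',q[:,:2].mean(0).round(4),'rect',np.round(r[0],1),np.round(r[1],1),round(r[2],1))
E
python3 - <<'E'
from meas import *
B=(0.25,0.85,-.55,.6)
for t in ('top0','scene0'):
    print('--22-45');blobs(t,.018,.2,B)
    print('--hi');blobs(t,.09,.13,B)
    print('-- ped/cell');blobs(t,.047,.066,B)
c=load('top0');p=cloud(c)
for u,v in((300,250),(200,120),(420,230)):print(p[v,u])
f=c['frame'][215:260,150:440]; cv2.imwrite('pics/crop1.png',cv2.resize(np.vstack([c['frame'][130:200,160:420],c['frame'][205:260,160:420]]),None,fx=3,fy=3,interpolation=cv2.INTER_CUBIC))
E
```

```text
--22-45
top0 px [124.  69.] n 98 z [0.023 0.095 0.151] mean [0.8486 0.4188] rect [847.7 418.3] [ 5.1 15.8] 3.5
top0 px [282.  84.] n 1830 z [0.026 0.042 0.047] mean [0.8265 0.0228] rect [826.4  17.9] [259.6  46.9] 89.8
top0 px [430.  83.] n 264 z [0.019 0.028 0.033] mean [ 0.8333 -0.3602] rect [ 835.3 -354.7] [202.5  29.4] 89.7
top0 px [226. 109.] n 271 z [0.018 0.02  0.024] mean [0.7662 0.1693] rect [766.2 165.7] [136.6  40.1] 86.1
top0 px [256. 112.] n 9 z [0.018 0.02  0.023] mean [0.7569 0.0913] rect [756.3  91.9] [ 3.4 12.5] 65.3
top0 px [508. 166.] n 1402 z [0.024 0.077 0.09 ] mean [ 0.6087 -0.5345] rect [ 603.5 -533. ] [173.1  34.2] 0.3
top0 px [ 78. 163.] n 1641 z [0.028 0.045 0.058] mean [0.6186 0.545 ] rect [621.  554.3] [ 92.6 122.2] 16.7
top0 px [196. 159.] n 1429 z [0.051 0.111 0.119] mean [0.6182 0.2305] rect [631.6 225.4] [115.7  90.8] 81.1
top0 px [386. 188.] n 815 z [0.073 0.101 0.107] mean [ 0.549  -0.2288] rect [ 552.1 -227. ] [85.9 57. ] 81.0
top0 px [444. 210.] n 857 z [0.019 0.026 0.035] mean [ 0.5012 -0.3874] rect [ 501.8 -385. ] [87.3 86.1] 89.4
top0 px [315. 2
[... 7416 characters left out ...]
16] rect [614.7 171.5] [ 3.8 29. ] 83.9
scene0 px [185. 216.] n 24 z [0.049 0.061 0.065] mean [ 0.4336 -0.1406] rect [ 432.6 -140.4] [27.8  2.5] 0.0
scene0 px [123. 256.] n 33 z [0.049 0.055 0.061] mean [ 0.4405 -0.2845] rect [ 440.5 -284.7] [11.3  5.7] 80.9
scene0 px [156. 280.] n 6 z [0.051 0.057 0.063] mean [ 0.5298 -0.2643] rect [ 529.5 -264.3] [ 0.1 15.4] 81.0
scene0 px [177. 291.] n 150 z [0.05  0.058 0.065] mean [ 0.5769 -0.2477] rect [ 576.  -246.8] [50.2  9.4] 74.7
scene0 px [ 15. 399.] n 69 z [0.049 0.057 0.064] mean [ 0.5796 -0.5328] rect [ 575.3 -533.5] [103.7   0.4] 8.5
[ 0.39929343 -0.02453973  0.01580001]
[0.73774035 0.23763966 0.01569522]
[ 0.45178665 -0.33026063  0.01499257]
```

View pics/crop1.png

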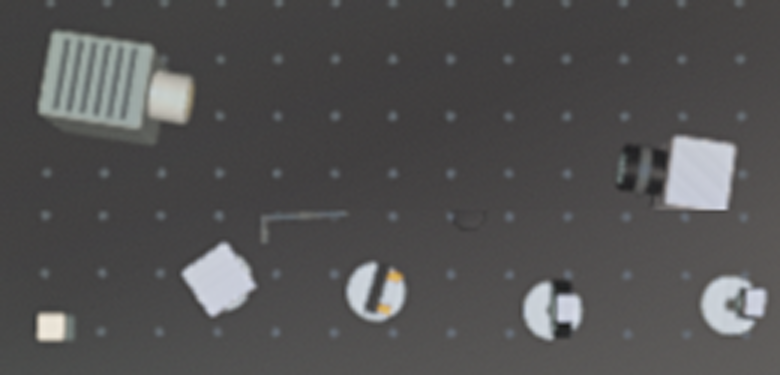

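The crop shows these, left to right: the bare-metal pedestal at (218,280), the mirror with its brass screws at (377,290), the large lens with a wide ring and tab at (563,308), and the small lens with a narrow ring at (735,305). Next I'll refine the lens tabs.

```bash
python3 - <<'E'
from meas import *
BL=(0.40,0.47,-.18,-.08);BS=(.40,.47,-.33,-.23)
for t in ('top0','scene0'):
    print('tab L');blobs(t,.103,.13,BL);print('ring L');blobs(t,.045,.1,BL);print('base L');blobs(t,.017,.03,BL)
    print('tab S');blobs(t,.089,.13,BS);print('ring S');blobs(t,.06,.088,BS);print('base S');blobs(t,.017,.03,BS)
c=load('scene0')['frame']; t=load('top0')['frame']
k=lambda f:cv2.resize(f,(390,390),interpolation=cv2.INTER_CUBIC)
cv2.imwrite('pics/crop2.png',np.hstack([k(c[190:260,155:225]),k(c[225:295,85:155])]))
cv2.imwrite('pics/crop3.png',np.hstack([k(t[218:258,324:364]),k(t[216:256,384:424])]))
E
```

```text
tab L
top0 px [348. 238.] n 53 z [0.107 0.114 0.118] mean [ 0.4294 -0.1346] rect [ 429.6 -134.7] [16.6 13.8] 0.8
ring L
top0 px [346. 238.] n 101 z [0.069 0.09  0.098] mean [ 0.4298 -0.1328] rect [ 430.3 -134.4] [15.  46.3] 89.2
base L
top0 px [339. 238.] n 117 z [0.018 0.022 0.027] mean [ 0.4296 -0.1233] rect [ 429.1 -122. ] [48.4 23.1] 0.4
top0 px [352. 240.] n 8 z [0.019 0.022 0.026] mean [ 0.4244 -0.1559] rect [ 424.3 -155.9] [ 3.  13.5] 71.5
tab S
top0 px [410. 236.] n 63 z [0.091 0.102 0.106] mean [ 0.4349 -0.2842] rect [ 434.2 -284.7] [16.7 19.1] 89.9
ring S
top0 px [407. 236.] n 32 z [0.07  0.08  0.088] mean [ 0.4343 -0.2811] rect [ 434.7 -283.7] [24.3 14.7] 0.0
base S
top0 px [401. 236.] n 183 z [0.018 0.022 0.026] mean [ 0.4349 -0.2793] rect [ 434.8 -281.5] [47.9 39.5] 3.8
tab L
scene0 px [184. 197.] n 90 z [0.104 0.113 0.115] mean [ 0.4335 -0.1347] rect [ 431.4 -133.8] [22.4 15.6] 4.0
ring L
scene0 px [187. 210.] n 225 z [0.06  0.083 0.098] mean [ 0.4396 -0.1374] rect [ 431.4 -134.2] [49.4 14.9] 0.6
base L
scene0 px [190. 228.] n 287 z [0.019 0.022 0.025] mean [ 0.4348 -0.1357] rect [ 432.1 -133.9] [47.5 45.6] 76.2
tab S
scene0 px [117. 241.] n 100 z [0.091 0.102 0.105] mean [ 0.4393 -0.2846] rect [ 436.1 -283.9] [13.4 22.1] 82.2
ring S
scene0 px [121. 251.] n 73 z [0.065 0.08  0.086] mean [ 0.4449 -0.2857] rect [ 441.1 -287.6] [24.2 13.3] 39.8
base S
scene0 px [127. 267.] n 350 z [0.018 0.021 0.024] mean [ 0.4398 -0.2847] rect [ 438.2 -284.1] [46.3 46.4] 88.3
```

View pics/crop2.png

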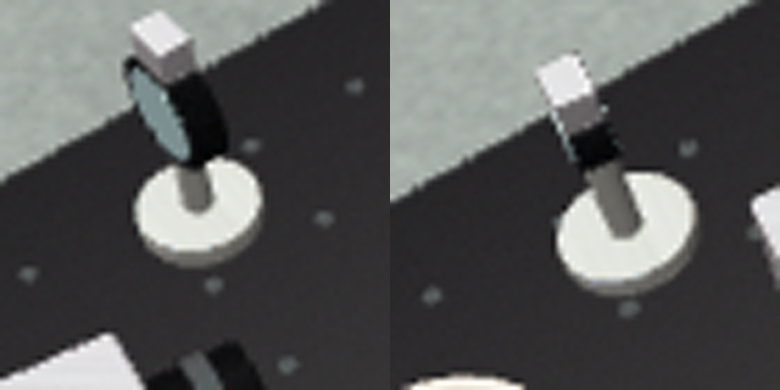

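View pics/crop3.png

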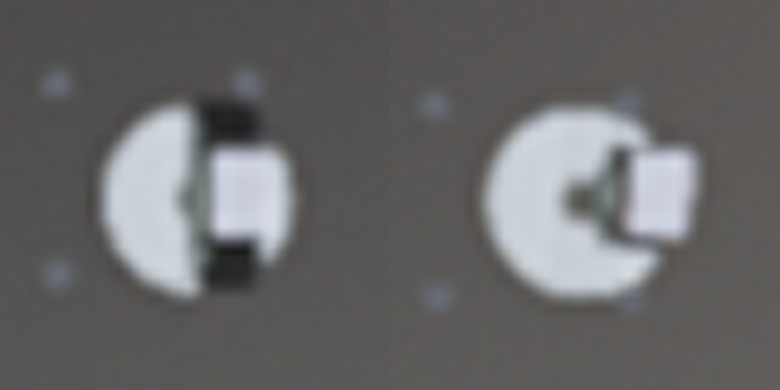

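```bash
cat > go.py <<'E'
import sys
from h import *
from scipy.spatial.transform import Rotation as Q
# usage: go.py x y z psi_deg -> total turn first, then shift in the turned tool frame
x,y,z,psi=map(float,sys.argv[1:5]); o=ctrl.get_obs()
a=np.radians(psi); T=np.array([[np.cos(a),np.sin(a),0],[np.sin(a),-np.cos(a),0],[0,0,-1]])
C=Q.from_quat(np.roll(o['eef_rot'],-1)).as_matrix()
print('t',round(o['time_s'],2),'pos',o['eef_pos'].round(4),'psi',np.degrees(np.arctan2(C[1,0],C[0,0])).round(2),'q1,q6',o['q'][[0,5]].round(2),'open',round(o['opening'],3))
print('turn',Q.from_matrix(C.T@T).as_rotvec().round(4),'then shift mm',(T.T@(np.array([x,y,z])-o['eef_pos'])*1000).round(1))
E
python3 go.py 0.4547 0.1463 0.20 35
```

```text
t 0.1 pos [ 0.1648 -0.5504  0.2305] psi 16.66 q1,q6 [-1.49 -0.21] open 1.001
turn [-0.0015 -0.0006 -0.3201] then shift mm [ 637.  -404.4   30.5]
```

Emit:
{"method": "jog_arm", "body": {
  "series": [
    [[0, 0, 0, 0, 0, -0.08, 85], [0, 0, 0, 0, 0, -0.08, 85], [0, 0, 0, 0, 0, -0.08, 85], [0, 0, 0, 0, 0, -0.08, 85], [32, -20, 0, 0, 0, 0, 85], [32, -20, 0, 0, 0, 0, 85], [32, -20, 0, 0, 0, 0, 85], [32, -20, 0, 0, 0, 0, 85], [32, -20, 0, 0, 0, 0, 85], [32, -20, 0, 0, 0, 0, 85]]
  ]
}}

```text
time_s: 1.1
eef_pos: [0.2536, -0.3408, 0.2309]
eef_rot: [-0.0, 0.954, 0.3, 0.0]
wrist_force: [1.1, -0.6, 0.1]
opening: 0.998
grasp_force: 0.0
```

Emit:
{"method": "jog_arm", "body": {
  "series": [
    [[32, -20, 0, 0, 0, 0, 85], [32, -20, 0, 0, 0, 0, 85], [32, -20, 0, 0, 0, 0, 85], [32, -20, 0, 0, 0, 0, 85], [32, -20, 0, 0, 0, 0, 85], [32, -20, 0, 0, 0, 0, 85], [32, -20, 0, 0, 0, 0, 85], [32, -20, 0, 0, 0, 0, 85], [32, -20, 0, 0, 0, 0, 85], [0, 0, 0, 0, 0, 0, 85]]
  ]
}}

```text
time_s: 2.1
eef_pos: [0.3866, -0.0261, 0.2311]
eef_rot: [-0.001, 0.953, 0.303, 0.0]
wrist_force: [-0.3, -0.0, -0.1]
opening: 0.998
grasp_force: 0.0
```

```bash
python3 go.py 0.4547 0.1463 0.028 35
```

```text
t 2.1 pos [ 0.3866 -0.0261  0.2311] psi 35.33 q1,q6 [-0.38  0.58] open 0.998
turn [-0.0013 -0.0009  0.0057] then shift mm [ 154.7 -102.1  203.1]
```

Emit:
{"method": "jog_arm", "body": {
  "series": [
    [[31, -20.4, 10, 0, 0, 0.006, 85], [31, -20.4, 10, 0, 0, 0, 85], [31, -20.4, 10, 0, 0, 0, 85], [31, -20.4, 10, 0, 0, 0, 85], [31, -20.4, 10, 0, 0, 0, 85], [0, 0, 20, 0, 0, 0, 85], [0, 0, 25, 0, 0, 0, 85], [0, 0, 25, 0, 0, 0, 85], [0, 0, 10, 0, 0, 0, 85], [0, 0, 0, 0, 0, 0, 85]]
  ]
}}

```text
time_s: 3.1
eef_pos: [0.454, 0.1417, 0.0998]
eef_rot: [-0.0, 0.955, 0.298, -0.002]
wrist_force: [-0.7, -0.3, 0.0]
opening: 0.995
grasp_force: 0.0
```

```bash
python3 go.py 0.4547 0.1463 0.028 35
```

```text
t 3.1 pos [0.454  0.1417 0.0998] psi 34.62 q1,q6 [0.05 1.02] open 0.995
turn [-0.0019  0.0033 -0.0066] then shift mm [ 3.2 -3.4 71.8]
```

Emit:
{"method": "jog_arm", "body": {
  "series": [
    [[0, 0, 15, 0, 0, 0, 85], [0, 0, 15, 0, 0, 0, 85], [0, 0, 10, 0, 0, 0, 85], [0, 0, 0, 0, 0, 0, 85], [0, 0, 0, 0, 0, 0, 85], [0, 0, 0, 0, 0, 0, 85], [0, 0, 0, 0, 0, 0, 85], [0, 0, 0, 0, 0, 0, 85], [0, 0, 0, 0, 0, 0, 85], [0, 0, 0, 0, 0, 0, 85]]
  ]
}}

```text
time_s: 4.1
eef_pos: [0.4554, 0.1423, 0.0614]
eef_rot: [0.0, 0.955, 0.298, 0.0]
wrist_force: [-0.1, -0.6, -0.0]
opening: 0.995
grasp_force: 0.0
```

```bash
python3 go.py 0.4547 0.1463 0.028 35
```

```text
t 4.1 pos [0.4554 0.1423 0.0614] psi 34.65 q1,q6 [0.05 1.02] open 0.995
turn [ 0.0001 -0.0002 -0.006 ] then shift mm [ 1.7 -3.7 33.4]
```

Emit:
{"method": "jog_arm", "body": {
  "series": [
    [[2, -4, 0, 0, 0, -0.006, 85], [0, 0, 15, 0, 0, 0, 85], [0, 0, 15, 0, 0, 0, 85], [0, 0, 3, 0, 0, 0, 85], [0, 0, 0, 0, 0, 0, 85], [0, 0, 0, 0, 0, 0, 85], [0, 0, 0, 0, 0, 0, 30], [0, 0, 0, 0, 0, 0, 30], [0, 0, 0, 0, 0, 0, 30], [0, 0, 0, 0, 0, 0, 30]]
  ]
}}

```text
time_s: 5.1
eef_pos: [0.4553, 0.1468, 0.029]
eef_rot: [0.0, 0.954, 0.301, 0.001]
wrist_force: [-0.4, 0.1, 5.1]
opening: 0.5
grasp_force: 61.8
```

Emit:
{"method": "jog_arm", "body": {
  "series": [
    [[0, 0, 0, 0, 0, 0, 30], [0, 0, 0, 0, 0, 0, 30], [0, 0, 0, 0, 0, 0, 30], [0, 0, 0, 0, 0, 0, 30], [0, 0, 0, 0, 0, 0, 30], [0, 0, 0, 0, 0, 0, 30], [0, 0, 0, 0, 0, 0, 30], [0, 0, 0, 0, 0, 0, 30], [0, 0, 0, 0, 0, 0, 30], [0, 0, 0, 0, 0, 0, 30]]
  ]
}}

```text
time_s: 6.1
eef_pos: [0.4553, 0.1468, 0.029]
eef_rot: [0.0, 0.954, 0.301, 0.001]
wrist_force: [-0.2, -0.1, 6.3]
opening: 0.5
grasp_force: 61.9
```

```bash
python3 go.py 0.5866 -0.0075 0.10 35
```

```text
t 6.1 pos [0.4553 0.1468 0.029 ] psi 35.0 q1,q6 [0.06 1.02] open 0.5
turn [ 0.0006 -0.001  -0.    ] then shift mm [ 19.  201.7 -71. ]
```

Emit:
{"method": "jog_arm", "body": {
  "series": [
    [[0, 0, -15, 0, 0, 0, 30], [0, 0, -20, 0, 0, 0, 30], [0, 0, -20, 0, 0, 0, 30], [0, 0, -20, 0, 0, 0, 30], [2, 22, 0, 0, 0, 0, 30], [2, 30, 0, 0, 0, 0, 30], [3, 30, 0, 0, 0, 0, 30], [3, 30, 0, 0, 0, 0, 30], [3, 30, 0, 0, 0, 0, 30], [3, 30, 0, 0, 0, 0, 30]]
  ]
}}

```text
time_s: 7.1
eef_pos: [0.5665, 0.0141, 0.1026]
eef_rot: [-0.0, 0.954, 0.301, -0.001]
wrist_force: [-0.2, 0.5, -1.6]
opening: 0.504
grasp_force: 61.7
```

Emit:
{"method": "jog_arm", "body": {
  "series": [
    [[3, 30, 0, 0, 0, 0, 30], [0, 0, 0, 0, 0, 0, 30], [0, 0, 20, 0, 0, 0, 30], [0, 0, 20, 0, 0, 0, 30], [0, 0, 0, 0, 0, 0, 30], [0, 0, 0, 0, 0, 0, 30], [0, 0, 0, 0, 0, 0, 30], [0, 0, 0, 0, 0, 0, 30], [0, 0, 0, 0, 0, 0, 30], [0, 0, 0, 0, 0, 0, 30]]
  ]
}}

```text
time_s: 8.1
eef_pos: [0.5865, -0.0079, 0.0639]
eef_rot: [0.0, 0.954, 0.301, 0.0]
wrist_force: [-0.7, -0.7, -2.2]
opening: 0.499
grasp_force: 61.7
```

```bash
python3 go.py 0.5866 -0.0075 0.030 35
```

```text
t 8.1 pos [ 0.5865 -0.0079  0.0639] psi 35.0 q1,q6 [-0.22  0.74] open 0.499
turn [ 0.0007 -0.0007 -0.    ] then shift mm [ 0.3 -0.2 33.9]
```

Emit:
{"method": "jog_arm", "body": {
  "series": [
    [[0, 0, 15, 0, 0, 0, 30], [0, 0, 12, 0, 0, 0, 30], [0, 0, 5, 0, 0, 0, 30], [0, 0, 2.5, 0, 0, 0, 30], [0, 0, 0, 0, 0, 0, 30], [0, 0, 0, 0, 0, 0, 30], [0, 0, 0, 0, 0, 0, 65], [0, 0, 0, 0, 0, 0, 65], [0, 0, 0, 0, 0, 0, 65], [0, 0, 0, 0, 0, 0, 65]]
  ]
}}

```text
time_s: 9.1
eef_pos: [0.5861, -0.0079, 0.0286]
eef_rot: [-0.0, 0.954, 0.301, -0.0]
wrist_force: [-0.3, -0.8, 0.3]
opening: 0.76
grasp_force: 0.0
```

Emit:
{"method": "jog_arm", "body": {
  "series": [
    [[0, 0, 0, 0, 0, 0, 65], [0, 0, 0, 0, 0, 0, 65], [0, 0, -10, 0, 0, 0, 65], [0, 0, -20, 0, 0, 0, 65], [0, 0, -30, 0, 0, 0, 65], [0, 0, -30, 0, 0, 0, 65], [0, 0, -30, 0, 0, 0, 65], [0, 0, -30, 0, 0, 0, 65], [0, 0, 0, 0, 0, 0, 65], [0, 0, 0, 0, 0, 0, 65]]
  ]
}}

```text
time_s: 10.1
eef_pos: [0.5866, -0.0079, 0.1802]
eef_rot: [0.001, 0.954, 0.301, 0.001]
wrist_force: [0.3, -0.7, 0.2]
opening: 0.759
grasp_force: 0.0
```

```bash
python3 go.py 0.4145 0.2838 0.16 0
```

```text
t 10.1 pos [ 0.5866 -0.0079  0.1802] psi 35.0 q1,q6 [-0.22  0.74] open 0.759
turn [ 0.0013 -0.0022  0.6109] then shift mm [-172.1 -291.7   20.2]
```

Emit:
{"method": "jog_arm", "body": {
  "series": [
    [[0, 0, 0, 0, 0, 0.1, 50], [0, 0, 0, 0, 0, 0.1, 50], [0, 0, 0, 0, 0, 0.1, 50], [0, 0, 0, 0, 0, 0.1, 50], [0, 0, 0, 0, 0, 0.1, 50], [0, 0, 0, 0, 0, 0.111, 50], [-17, -29, 0, 0, 0, 0, 50], [-17, -29, 0, 0, 0, 0, 50], [-17, -29, 0, 0, 0, 0, 50], [-17, -29, 0, 0, 0, 0, 50]]
  ]
}}

```text
time_s: 11.1
eef_pos: [0.5162, 0.1091, 0.1771]
eef_rot: [-0.0, 1.0, -0.0, -0.002]
wrist_force: [-0.4, -0.1, 0.4]
opening: 0.588
grasp_force: 0.0
```

Emit:
{"method": "jog_arm", "body": {
  "series": [
    [[-17, -29, 0, 0, 0, 0, 50], [-17, -29, 0, 0, 0, 0, 50], [-17, -29, 0, 0, 0, 0, 50], [-17, -29, 0, 0, 0, 0, 50], [-18, -30, 0, 0, 0, 0, 50], [-18, -30, 0, 0, 0, 0, 50], [0, 0, 30, 0, 0, 0, 50], [0, 0, 30, 0, 0, 0, 50], [0, 0, 30, 0, 0, 0, 50], [0, 0, 0, 0, 0, 0, 50]]
  ]
}}

```text
time_s: 12.1
eef_pos: [0.4096, 0.2825, 0.0837]
eef_rot: [0.002, 1.0, 0.0, -0.005]
wrist_force: [-1.2, -0.5, 0.2]
opening: 0.581
grasp_force: 0.0
```

Emit:
{"method": "jog_arm", "body": {
  "series": [
    [[0, 0, 0, 0, 0, 0, 50], [0, 0, 0, 0, 0, 0, 50], [0, 0, 0, 0, 0, 0, 50], [0, 0, 0, 0, 0, 0, 50], [0, 0, 0, 0, 0, 0, 50], [0, 0, 0, 0, 0, 0, 50], [0, 0, 0, 0, 0, 0, 50], [0, 0, 0, 0, 0, 0, 50], [0, 0, 0, 0, 0, 0, 50], [0, 0, 0, 0, 0, 0, 50]]
  ]
}}

```text
time_s: 13.1
eef_pos: [0.4142, 0.2842, 0.0887]
eef_rot: [0.0, 1.0, -0.0, -0.0]
wrist_force: [0.1, -0.1, 0.3]
opening: 0.584
grasp_force: 0.0
```

```bash
python3 go.py 0.4145 0.2838 0.024 0; python3 - <<'E'
from meas import *
snap('top','top1');snap('scene','scene1')
for t in('top1','scene1'): blobs(t,.018,.13,(.54,.62,-.05,.04)); blobs(t,.047,.066,(.54,.62,-.05,.04)); blobs(t,.05,.066,(.39,.44,.26,.31))
E
```

```text
t 13.1 pos [0.4142 0.2842 0.0887] psi -0.01 q1,q6 [0.36 1.94] open 0.584
turn [ 0.      0.0001 -0.0002] then shift mm [ 0.3  0.4 64.7]
top1 px [294. 177.] n 340 z [0.024 0.051 0.056] mean [ 0.5827 -0.008 ] rect [583.2  -8. ] [45.8 47.1] 36.5
top1 px [294. 176.] n 299 z [0.048 0.052 0.056] mean [ 0.5844 -0.0085] rect [584.6  -8.4] [44.2 44.6] 35.8
scene1 px [283. 234.] n 607 z [0.021 0.051 0.053] mean [ 0.5906 -0.0115] rect [586.6  -7.8] [47.5 47.3] 37.8
scene1 px [283. 230.] n 389 z [0.049 0.052 0.054] mean [ 0.587  -0.0081] rect [585.3  -6.8] [44.4 46. ] 35.2
scene1 px [327. 131.] n 80 z [0.051 0.059 0.062] mean [0.4162 0.2828] rect [415.1 283.9] [22.1 24. ] 1.3
```

Emit:
{"method": "jog_arm", "body": {
  "series": [
    [[0, 0, 20, 0, 0, 0, 50], [0, 0, 20, 0, 0, 0, 50], [0, 0, 15, 0, 0, 0, 50], [0, 0, 9, 0, 0, 0, 50], [0, 0, 0, 0, 0, 0, 50], [0, 0, 0, 0, 0, 0, 50], [0, 0, 0, 0, 0, 0, 10], [0, 0, 0, 0, 0, 0, 10], [0, 0, 0, 0, 0, 0, 10], [0, 0, 0, 0, 0, 0, 10]]
  ]
}}

```text
time_s: 14.2
eef_pos: [0.415, 0.2845, 0.0257]
eef_rot: [-0.0, 1.0, -0.0, 0.001]
wrist_force: [-0.6, -0.1, 5.6]
opening: 0.227
grasp_force: 58.9
```

Emit:
{"method": "jog_arm", "body": {
  "series": [
    [[0, 0, 0, 0, 0, 0, 10], [0, 0, 0, 0, 0, 0, 10], [0, 0, -15, 0, 0, 0, 10], [0, 0, -25, 0, 0, 0, 10], [0, 0, -30, 0, 0, 0, 10], [0, 0, -30, 0, 0, 0, 10], [0, 0, 0, 0, 0, 0, 10], [0, 0, 0, 0, 0, 0, 10], [0, 0, 0, 0, 0, 0, 10], [0, 0, 0, 0, 0, 0, 10]]
  ]
}}

```text
time_s: 15.2
eef_pos: [0.4131, 0.2837, 0.1232]
eef_rot: [0.001, 1.0, -0.0, -0.001]
wrist_force: [0.2, 0.1, -0.5]
opening: 0.228
grasp_force: 58.5
```

```bash
python3 go.py 0.5858 -0.0075 0.125 0
```

```text
t 15.2 pos [0.4131 0.2837 0.1232] psi -0.02 q1,q6 [0.36 1.94] open 0.228
turn [ 0.0011  0.0028 -0.0003] then shift mm [172.7 291.2  -1.8]
```

Emit:
{"method": "jog_arm", "body": {
  "series": [
    [[14, 23, 0, 0, 0, 0, 10], [17.5, 30, 0, 0, 0, 0, 10], [17.5, 30, 0, 0, 0, 0, 10], [17.5, 30, 0, 0, 0, 0, 10], [17.5, 30, 0, 0, 0, 0, 10], [17.5, 30, 0, 0, 0, 0, 10], [17.5, 30, 0, 0, 0, 0, 10], [17.5, 30, 0, 0, 0, 0, 10], [17.5, 30, 0, 0, 0, 0, 10], [17.5, 28, 0, 0, 0, 0, 10]]
  ]
}}

```text
time_s: 16.2
eef_pos: [0.5854, -0.0082, 0.1233]
eef_rot: [-0.0, 1.0, -0.0, -0.001]
wrist_force: [0.7, -0.1, -0.8]
opening: 0.224
grasp_force: 58.7
```

Emit:
{"method": "jog_arm", "body": {
  "series": [
    [[0, 0, 0, 0, 0, 0, 10], [0, 0, 0, 0, 0, 0, 10], [0, 0, 15, 0, 0, 0, 10], [0, 0, 15, 0, 0, 0, 10], [0, 0, 0, 0, 0, 0, 10], [0, 0, 0, 0, 0, 0, 10], [0, 0, 0, 0, 0, 0, 10], [0, 0, 0, 0, 0, 0, 10], [0, 0, 0, 0, 0, 0, 10], [0, 0, 0, 0, 0, 0, 10]]
  ]
}}

```text
time_s: 17.2
eef_pos: [0.5859, -0.0069, 0.0952]
eef_rot: [0.0, 1.0, -0.0, 0.0]
wrist_force: [1.0, 0.5, -1.4]
opening: 0.222
grasp_force: 58.7
```

```bash
python3 go.py 0.5858 -0.0075 0.066 0
```

```text
t 17.2 pos [ 0.5859 -0.0069  0.0952] psi -0.01 q1,q6 [-0.21  1.36] open 0.222
turn [ 0.0001 -0.0008 -0.0002] then shift mm [-0.1  0.6 29.2]
```

Emit:
{"method": "jog_arm", "body": {
  "series": [
    [[0, 0, 12, 0, 0, 0, 10], [0, 0, 10, 0, 0, 0, 10], [0, 0, 4, 0, 0, 0, 10], [0, 0, 2, 0, 0, 0, 10], [0, 0, 1, 0, 0, 0, 10], [0, 0, 0, 0, 0, 0, 10], [0, 0, 0, 0, 0, 0, 10], [0, 0, 0, 0, 0, 0, 10], [0, 0, 0, 0, 0, 0, 10], [0, 0, 0, 0, 0, 0, 10]]
  ]
}}

```text
time_s: 18.2
eef_pos: [0.5856, -0.0069, 0.0658]
eef_rot: [-0.0, 1.0, -0.0, 0.0]
wrist_force: [-1.2, -0.9, -0.7]
opening: 0.226
grasp_force: 58.7
```

Emit:
{"method": "jog_arm", "body": {
  "series": [
    [[0, 0, 0.4, 0, 0, 0, 10], [0, 0, 0, 0, 0, 0, 10], [0, 0, 0, 0, 0, 0, 26], [0, 0, 0, 0, 0, 0, 45], [0, 0, 0, 0, 0, 0, 50], [0, 0, 0, 0, 0, 0, 50], [0, 0, 0, 0, 0, 0, 50], [0, 0, 0, 0, 0, 0, 50], [0, 0, -10, 0, 0, 0, 50], [0, 0, -15, 0, 0, 0, 50]]
  ]
}}

```text
time_s: 19.2
eef_pos: [0.585, -0.0067, 0.0905]
eef_rot: [-0.0, 1.0, -0.0, -0.001]
wrist_force: [0.1, 0.6, 0.4]
opening: 0.584
grasp_force: 0.0
```

Emit:
{"method": "jog_arm", "body": {
  "series": [
    [[0, 0, -20, 0, 0, 0, 50], [0, 0, -25, 0, 0, 0, 50], [0, 0, -25, 0, 0, 0, 50], [0, 0, -25, 0, 0, 0, 50], [0, 0, -10, 0, 0, 0, 50], [0, 0, 0, 0, 0, 0, 50], [0, 0, 0, 0, 0, 0, 50], [0, 0, 0, 0, 0, 0, 50], [0, 0, 0, 0, 0, 0, 50], [0, 0, 0, 0, 0, 0, 50]]
  ]
}}

```text
time_s: 20.2
eef_pos: [0.5851, -0.0067, 0.1943]
eef_rot: [-0.0, 1.0, -0.0, -0.001]
wrist_force: [-0.2, 0.5, 0.2]
opening: 0.584
grasp_force: 0.0
```

```bash
python3 go.py 0.4312 -0.1343 0.2 0
```

```text
t 20.2 pos [ 0.5851 -0.0067  0.1943] psi -0.01 q1,q6 [-0.21  1.36] open 0.584
turn [-0.0004  0.0018 -0.0002] then shift mm [-153.9  127.6   -5.7]
```

Emit:
{"method": "jog_arm", "body": {
  "series": [
    [[-22, 18, 0, 0, 0, 0, 50], [-22, 18, 0, 0, 0, 0, 50], [-22, 18, 0, 0, 0, 0, 50], [-22, 18, 0, 0, 0, 0, 50], [-22, 18, 0, 0, 0, 0, 50], [-22, 18, 0, 0, 0, 0, 50], [-22, 19, 0, 0, 0, 0, 50], [0, 0, 20, 0, 0, 0, 50], [0, 0, 20, 0, 0, 0, 50], [0, 0, 20, 0, 0, 0, 50]]
  ]
}}

```text
time_s: 21.2
eef_pos: [0.4314, -0.1342, 0.1347]
eef_rot: [0.0, 1.0, -0.001, 0.0]
wrist_force: [0.6, -0.4, -0.8]
opening: 0.583
grasp_force: 0.0
```

Emit:
{"method": "jog_arm", "body": {
  "series": [
    [[0, 0, 0, 0, 0, 0, 50], [0, 0, 0, 0, 0, 0, 50], [0, 0, 0, 0, 0, 0, 50], [0, 0, 0, 0, 0, 0, 50], [0, 0, 0, 0, 0, 0, 50], [0, 0, 0, 0, 0, 0, 50], [0, 0, 0, 0, 0, 0, 50], [0, 0, 0, 0, 0, 0, 50], [0, 0, 0, 0, 0, 0, 50], [0, 0, 0, 0, 0, 0, 50]]
  ]
}}

```text
time_s: 22.2
eef_pos: [0.4316, -0.1338, 0.1354]
eef_rot: [0.0, 1.0, -0.0, -0.0]
wrist_force: [0.1, 0.6, -0.0]
opening: 0.582
grasp_force: 0.0
```

```bash
python3 go.py 0.4312 -0.1343 0.088 0; python3 - <<'E'
from meas import *
snap('top','top2');snap('scene','scene2')
for t in('top2','scene2'): blobs(t,.06,.13,(.54,.62,-.05,.04));blobs(t,.09,.11,(.54,.62,-.05,.04))
E
```

```text
t 22.2 pos [ 0.4316 -0.1338  0.1354] psi -0.01 q1,q6 [-0.56  1.01] open 0.582
turn [ 0.      0.0001 -0.0002] then shift mm [-0.4  0.5 47.4]
top2 px [294. 174.] n 88 z [0.075 0.099 0.103] mean [ 0.5823 -0.0067] rect [583.   -6.9] [19.5 20. ] 89.8
top2 px [294. 174.] n 80 z [0.093 0.099 0.103] mean [ 0.5831 -0.0067] rect [583.4  -6.9] [19.5 19.2] 89.8
scene2 px [283. 219.] n 270 z [0.063 0.088 0.101] mean [ 0.5884 -0.0082] rect [584.8  -5.2] [22.2 23.2] 89.5
scene2 px [283. 214.] n 127 z [0.091 0.099 0.102] mean [ 0.5866 -0.0071] rect [585.2  -5.6] [21.7 20.8] 88.5
```

Cell stands on the pedestal. Now I'll grip the large lens.

Emit:
{"method": "jog_arm", "body": {
  "series": [
    [[0, 0, 15, 0, 0, 0, 50], [0, 0, 15, 0, 0, 0, 50], [0, 0, 12, 0, 0, 0, 50], [0, 0, 5, 0, 0, 0, 50], [0, 0, 0, 0, 0, 0, 50], [0, 0, 0, 0, 0, 0, 50], [0, 0, 0, 0, 0, 0, 5], [0, 0, 0, 0, 0, 0, 5], [0, 0, 0, 0, 0, 0, 5], [0, 0, 0, 0, 0, 0, 5]]
  ]
}}

```text
time_s: 23.3
eef_pos: [0.432, -0.134, 0.0889]
eef_rot: [0.0, 1.0, -0.0, 0.0]
wrist_force: [0.3, 0.5, 3.8]
opening: 0.149
grasp_force: 62.4
```

Emit:
{"method": "jog_arm", "body": {
  "series": [
    [[0, 0, 0, 0, 0, 0, 5], [0, 0, 0, 0, 0, 0, 5], [0, 0, -15, 0, 0, 0, 5], [0, 0, -25, 0, 0, 0, 5], [0, 0, -25, 0, 0, 0, 5], [0, 0, -25, 0, 0, 0, 5], [0, 0, -15, 0, 0, 0, 5], [0, 0, 0, 0, 0, 0, 5], [0, 0, 0, 0, 0, 0, 5], [0, 0, 0, 0, 0, 0, 5]]
  ]
}}

```text
time_s: 24.3
eef_pos: [0.4307, -0.1333, 0.1918]
eef_rot: [-0.001, 1.0, -0.0, -0.001]
wrist_force: [-0.1, -0.4, -1.7]
opening: 0.152
grasp_force: 61.9
```

```bash
python3 go.py 0.6005 0.0815 0.2 -8.9; python3 - <<'E'
from meas import *
snap('scene','scene3'); blobs('scene3',.08,.13,(.38,.62,-.2,.15)); cv2.imwrite('pics/s3.png',cv2.resize(load('scene3')['frame'][90:330,60:380],None,fx=2,fy=2))
E
```

```text
t 24.3 pos [ 0.4307 -0.1333  0.1918] psi -0.01 q1,q6 [-0.56  1.01] open 0.152
turn [-0.0013  0.0025  0.1552] then shift mm [ 134.6 -238.4   -8.2]
scene3 px [248. 176.] n 143 z [0.081 0.094 0.097] mean [0.451  0.0118] rect [446.2  12.3] [21.6 42.4] 66.0
scene3 px [183. 193.] n 353 z [0.117 0.124 0.127] mean [ 0.4349 -0.1344] rect [ 431.3 -132.9] [47.  45.2] 68.4
scene3 px [283. 215.] n 172 z [0.082 0.097 0.102] mean [ 0.5872 -0.0078] rect [585.2  -5.6] [21.3 22.4] 87.8
scene3 px [197. 259.] n 140 z [0.082 0.092 0.096] mean [ 0.5637 -0.1927] rect [ 559.4 -192.1] [16.2 35.7] 88.6
```

View pics/s3.png

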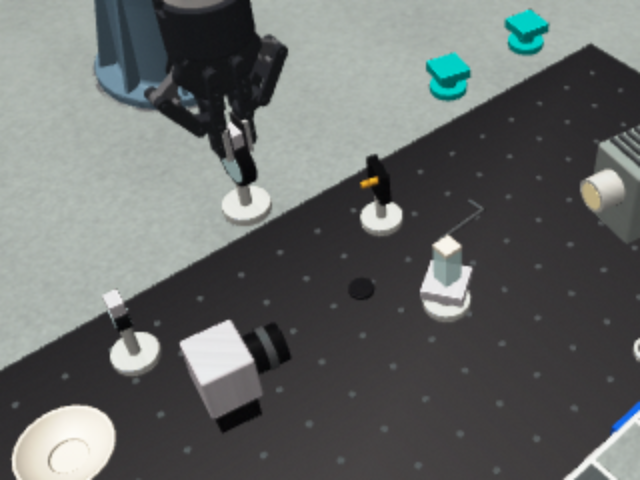

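Emit:
{"method": "jog_arm", "body": {
  "series": [
    [[0, 0, -10, 0, 0, 0.078, 5], [0, 0, -10, 0, 0, 0.077, 5], [10, -18, 0, 0, 0, 0, 5], [14, -25, 0, 0, 0, 0, 5], [14, -25, 0, 0, 0, 0, 5], [14, -25, 0, 0, 0, 0, 5], [14, -25, 0, 0, 0, 0, 5], [14, -25, 0, 0, 0, 0, 5], [14, -25, 0, 0, 0, 0, 5], [14, -25, 0, 0, 0, 0, 5]]
  ]
}}

```text
time_s: 25.35
eef_pos: [0.5681, 0.0413, 0.2118]
eef_rot: [-0.0, 0.997, -0.077, -0.001]
wrist_force: [-1.1, 0.1, -2.0]
opening: 0.148
grasp_force: 61.9
```

Emit:
{"method": "jog_arm", "body": {
  "series": [
    [[14, -25, 0, 0, 0, 0, 5], [12, -20, 0, 0, 0, 0, 5], [0, 0, 0, 0, 0, 0, 5], [0, 0, 0, 0, 0, 0, 5], [0, 0, 15, 0, 0, 0, 5], [0, 0, 20, 0, 0, 0, 5], [0, 0, 20, 0, 0, 0, 5], [0, 0, 20, 0, 0, 0, 5], [0, 0, 0, 0, 0, 0, 5], [0, 0, 0, 0, 0, 0, 5]]
  ]
}}

```text
time_s: 26.35
eef_pos: [0.6, 0.08, 0.1377]
eef_rot: [0.0, 0.997, -0.078, -0.001]
wrist_force: [0.4, -0.4, -0.2]
opening: 0.145
grasp_force: 61.8
```

Emit:
{"method": "jog_arm", "body": {
  "series": [
    [[0, 0, 0, 0, 0, 0, 5], [0, 0, 0, 0, 0, 0, 5], [0, 0, 0, 0, 0, 0, 5], [0, 0, 0, 0, 0, 0, 5], [0, 0, 0, 0, 0, 0, 5], [0, 0, 0, 0, 0, 0, 5], [0, 0, 0, 0, 0, 0, 5], [0, 0, 0, 0, 0, 0, 5], [0, 0, 0, 0, 0, 0, 5], [0, 0, 0, 0, 0, 0, 5]]
  ]
}}

```text
time_s: 27.35
eef_pos: [0.6008, 0.0806, 0.1383]
eef_rot: [-0.0, 0.997, -0.078, -0.0]
wrist_force: [-0.7, -0.7, -1.3]
opening: 0.149
grasp_force: 61.8
```

```bash
python3 go.py 0.6005 0.0815 0.0895 -8.9
```

```text
t 27.35 pos [0.6008 0.0806 0.1383] psi -8.89 q1,q6 [-0.06  1.66] open 0.149
turn [0.     0.0001 0.0001] then shift mm [-0.4 -0.8 48.8]
```

Emit:
{"method": "jog_arm", "body": {
  "series": [
    [[0, -1, 15, 0, 0, 0, 5], [0, 0, 15, 0, 0, 0, 5], [0, 0, 10, 0, 0, 0, 5], [0, 0, 5, 0, 0, 0, 5], [0, 0, 3, 0, 0, 0, 5], [0, 0, 0, 0, 0, 0, 5], [0, 0, 0, 0, 0, 0, 5], [0, 0, 0, 0, 0, 0, 5], [0, 0, 0, 0, 0, 0, 5], [0, 0, 0, 0, 0, 0, 5]]
  ]
}}

```text
time_s: 28.35
eef_pos: [0.6011, 0.0816, 0.0908]
eef_rot: [-0.0, 0.997, -0.078, 0.0]
wrist_force: [-0.4, -0.5, -1.7]
opening: 0.144
grasp_force: 61.9
```

Emit:
{"method": "jog_arm", "body": {
  "series": [
    [[0, 0, 1, 0, 0, 0, 5], [0, 0, 0, 0, 0, 0, 5], [0, 0, 0, 0, 0, 0, 20], [0, 0, 0, 0, 0, 0, 40], [0, 0, 0, 0, 0, 0, 50], [0, 0, 0, 0, 0, 0, 50], [0, 0, 0, 0, 0, 0, 50], [0, 0, 0, 0, 0, 0, 50], [0, 0, -10, 0, 0, 0, 50], [0, 0, -15, 0, 0, 0, 50]]
  ]
}}

```text
time_s: 29.35
eef_pos: [0.6002, 0.0816, 0.1144]
eef_rot: [0.0, 0.997, -0.078, -0.001]
wrist_force: [-0.8, 0.1, 0.9]
opening: 0.588
grasp_force: 0.0
```

Emit:
{"method": "jog_arm", "body": {
  "series": [
    [[0, 0, -20, 0, 0, 0, 50], [0, 0, -25, 0, 0, 0, 50], [0, 0, -25, 0, 0, 0, 50], [0, 0, -20, 0, 0, 0, 50], [0, 0, 0, 0, 0, 0, 50], [0, 0, 0, 0, 0, 0, 50], [0, 0, 0, 0, 0, 0, 50], [0, 0, 0, 0, 0, 0, 50], [0, 0, 0, 0, 0, 0, 50], [0, 0, 0, 0, 0, 0, 50]]
  ]
}}

```text
time_s: 30.35
eef_pos: [0.6006, 0.0816, 0.2037]
eef_rot: [-0.0, 0.997, -0.078, -0.001]
wrist_force: [0.2, 0.0, 0.2]
opening: 0.583
grasp_force: 0.0
```

```bash
python3 go.py 0.4365 -0.2842 0.2 -7
```

```text
t 30.35 pos [0.6006 0.0816 0.2037] psi -8.89 q1,q6 [-0.06  1.67] open 0.583
turn [ 0.0001  0.0012 -0.033 ] then shift mm [-118.3  383.1    3.7]
```

Emit:
{"method": "jog_arm", "body": {
  "series": [
    [[0, 0, 0, 0, 0, -0.033, 50], [-10, 31, 0, 0, 0, 0, 50], [-12, 39, 0, 0, 0, 0, 50], [-12, 39, 0, 0, 0, 0, 50], [-12, 39, 0, 0, 0, 0, 50], [-12, 39, 0, 0, 0, 0, 50], [-12, 39, 0, 0, 0, 0, 50], [-12, 39, 0, 0, 0, 0, 50], [-12, 39, 0, 0, 0, 0, 50], [-12, 39, 0, 0, 0, 0, 50]]
  ]
}}

```text
time_s: 31.35
eef_pos: [0.453, -0.2473, 0.2044]
eef_rot: [0.0, 0.998, -0.061, 0.0]
wrist_force: [0.0, -0.2, 0.2]
opening: 0.584
grasp_force: 0.0
```

Emit:
{"method": "jog_arm", "body": {
  "series": [
    [[-12, 39, 0, 0, 0, 0, 50], [0, 0, 0, 0, 0, 0, 50], [0, 0, 20, 0, 0, 0, 50], [0, 0, 30, 0, 0, 0, 50], [0, 0, 25, 0, 0, 0, 50], [0, 0, 0, 0, 0, 0, 50], [0, 0, 0, 0, 0, 0, 50], [0, 0, 0, 0, 0, 0, 50], [0, 0, 0, 0, 0, 0, 50], [0, 0, 0, 0, 0, 0, 50]]
  ]
}}

```text
time_s: 32.35
eef_pos: [0.4379, -0.2837, 0.1306]
eef_rot: [0.001, 0.998, -0.061, 0.001]
wrist_force: [-0.4, 0.7, 0.1]
opening: 0.583
grasp_force: 0.0
```

```bash
python3 go.py 0.4365 -0.2842 0.078 -7
```

```text
t 32.35 pos [ 0.4379 -0.2837  0.1306] psi -6.99 q1,q6 [-0.8   0.89] open 0.583
turn [ 0.0013 -0.0017  0.0001] then shift mm [-1.3  0.7 52.6]
```

Emit:
{"method": "jog_arm", "body": {
  "series": [
    [[-1, 0, 15, 0, 0, 0, 50], [0, 0, 15, 0, 0, 0, 50], [0, 0, 15, 0, 0, 0, 50], [0, 0, 7.5, 0, 0, 0, 50], [0, 0, 0, 0, 0, 0, 50], [0, 0, 0, 0, 0, 0, 50], [0, 0, 0, 0, 0, 0, 5], [0, 0, 0, 0, 0, 0, 5], [0, 0, 0, 0, 0, 0, 5], [0, 0, 0, 0, 0, 0, 5]]
  ]
}}

```text
time_s: 33.35
eef_pos: [0.4366, -0.2834, 0.0774]
eef_rot: [0.0, 0.998, -0.061, 0.0]
wrist_force: [-0.2, -1.4, 2.9]
opening: 0.149
grasp_force: 62.6
```

Emit:
{"method": "jog_arm", "body": {
  "series": [
    [[0, 0, 0, 0, 0, 0, 5], [0, 0, 0, 0, 0, 0, 5], [0, 0, -15, 0, 0, 0, 5], [0, 0, -25, 0, 0, 0, 5], [0, 0, -30, 0, 0, 0, 5], [0, 0, -30, 0, 0, 0, 5], [0, 0, -20, 0, 0, 0, 5], [0, 0, 0, 0, 0, 0, 5], [0, 0, 0, 0, 0, 0, 5], [0, 0, 0, 0, 0, 0, 5]]
  ]
}}

```text
time_s: 34.35
eef_pos: [0.4353, -0.282, 0.1947]
eef_rot: [-0.001, 0.998, -0.061, -0.001]
wrist_force: [0.1, 0.4, -2.5]
opening: 0.151
grasp_force: 62.0
```

```bash
python3 go.py 0.5727 -0.0964 0.2 -8.9; python3 - <<'E'
from meas import *
snap('top','top4');snap('scene','scene4')
for t in('top4','scene4'): blobs(t,.09,.13,(.5,.64,-.15,.12))
cv2.imwrite('pics/s4.png',cv2.resize(load('scene4')['frame'][130:350,20:400],None,fx=2,fy=2))
E
```

```text
t 34.35 pos [ 0.4353 -0.282   0.1947] psi -7.0 q1,q6 [-0.8   0.89] open 0.151
turn [-0.0023  0.0029  0.0331] then shift mm [ 107.  -204.6   -5.3]
top4 px [258. 168.] n 98 z [0.092 0.109 0.116] mean [0.5964 0.0816] rect [598.2  81.5] [14.7 38.3] 80.7
top4 px [294. 174.] n 78 z [0.094 0.1   0.103] mean [ 0.5833 -0.0068] rect [583.2  -6.8] [19.6 19.9] 89.2
scene4 px [321. 196.] n 176 z [0.091 0.104 0.115] mean [0.6036 0.08  ] rect [600.6  82.6] [17.1 39.2] 76.4
scene4 px [283. 214.] n 127 z [0.091 0.099 0.102] mean [ 0.5866 -0.0068] rect [585.1  -5.4] [21.8 21.4] 88.3
```

View pics/s4.png

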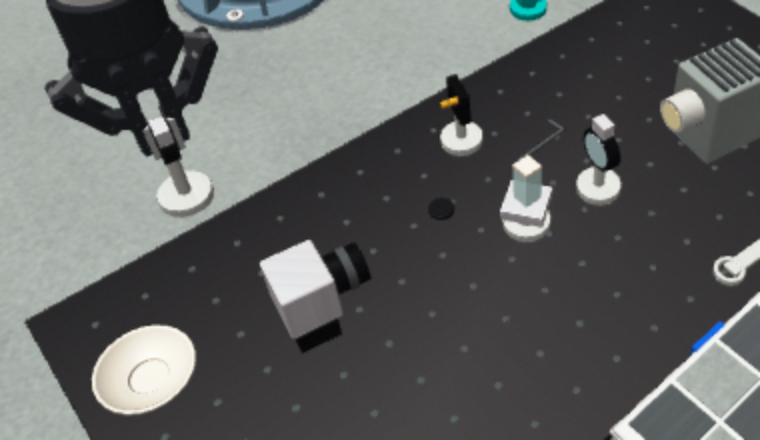

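The large lens, cell and pedestal stand in line with the lamp at (600,155) to (525,200). The small lens hangs straight in the gripper at (175,160).

Emit:
{"method": "jog_arm", "body": {
  "series": [
    [[0, 0, -10, 0, 0, 0.033, 5], [0, 0, -10, 0, 0, 0, 5], [10, -18, 0, 0, 0, 0, 5], [14, -27, 0, 0, 0, 0, 5], [14, -27, 0, 0, 0, 0, 5], [14, -27, 0, 0, 0, 0, 5], [14, -27, 0, 0, 0, 0, 5], [14, -27, 0, 0, 0, 0, 5], [14, -27, 0, 0, 0, 0, 5], [13, -25, 0, 0, 0, 0, 5]]
  ]
}}

```text
time_s: 35.45
eef_pos: [0.5743, -0.0958, 0.2167]
eef_rot: [-0.0, 0.997, -0.077, -0.0]
wrist_force: [0.7, -0.8, -2.0]
opening: 0.148
grasp_force: 62.1
```

Emit:
{"method": "jog_arm", "body": {
  "series": [
    [[0, 0, 0, 0, 0, 0, 5], [0, 0, 0, 0, 0, 0, 5], [0, 0, 15, 0, 0, 0, 5], [0, 0, 25, 0, 0, 0, 5], [0, 0, 25, 0, 0, 0, 5], [0, 0, 20, 0, 0, 0, 5], [0, 0, 0, 0, 0, 0, 5], [0, 0, 0, 0, 0, 0, 5], [0, 0, 0, 0, 0, 0, 5], [0, 0, 0, 0, 0, 0, 5]]
  ]
}}

```text
time_s: 36.45
eef_pos: [0.5745, -0.0976, 0.1334]
eef_rot: [0.0, 0.997, -0.078, 0.001]
wrist_force: [0.1, 0.4, -2.4]
opening: 0.147
grasp_force: 61.8
```

```bash
python3 go.py 0.5727 -0.0964 0.078 -8.9
```

```text
t 36.45 pos [ 0.5745 -0.0976  0.1334] psi -8.9 q1,q6 [-0.37  1.35] open 0.147
turn [ 0.0006 -0.0026 -0.0001] then shift mm [-2.  -0.9 55.4]
```

Emit:
{"method": "jog_arm", "body": {
  "series": [
    [[-2, -1, 15, 0, 0, 0, 5], [0, 0, 15, 0, 0, 0, 5], [0, 0, 12, 0, 0, 0, 5], [0, 0, 7, 0, 0, 0, 5], [0, 0, 4, 0, 0, 0, 5], [0, 0, 1.5, 0, 0, 0, 5], [0, 0, 0, 0, 0, 0, 5], [0, 0, 0, 0, 0, 0, 5], [0, 0, 0, 0, 0, 0, 5], [0, 0, 0, 0, 0, 0, 5]]
  ]
}}

```text
time_s: 37.45
eef_pos: [0.5719, -0.0957, 0.0775]
eef_rot: [0.0, 0.997, -0.078, 0.0]
wrist_force: [0.2, -0.6, -2.1]
opening: 0.15
grasp_force: 61.9
```

Emit:
{"method": "jog_arm", "body": {
  "series": [
    [[0, 0, 1, 0, 0, 0, 5], [0, 0, 0, 0, 0, 0, 5], [0, 0, 0, 0, 0, 0, 20], [0, 0, 0, 0, 0, 0, 40], [0, 0, 0, 0, 0, 0, 50], [0, 0, 0, 0, 0, 0, 50], [0, 0, 0, 0, 0, 0, 50], [0, 0, 0, 0, 0, 0, 50], [0, 0, -10, 0, 0, 0, 50], [0, 0, -15, 0, 0, 0, 50]]
  ]
}}

```text
time_s: 38.45
eef_pos: [0.5712, -0.0955, 0.1014]
eef_rot: [-0.0, 0.997, -0.078, -0.001]
wrist_force: [0.0, 0.4, 0.4]
opening: 0.584
grasp_force: 0.0
```

Emit:
{"method": "jog_arm", "body": {
  "series": [
    [[0, 0, -25, 0, 0, 0, 50], [0, 0, -30, 0, 0, 0, 50], [0, 0, -30, 0, 0, 0, 50], [0, 0, -30, 0, 0, 0, 50], [0, 0, -20, 0, 0, 0, 50], [-25, 25, 0, 0, 0, 0, 50], [-25, 25, 0, 0, 0, 0, 50], [-25, 25, 0, 0, 0, 0, 50], [-25, 25, 0, 0, 0, 0, 50], [-25, 25, 0, 0, 0, 0, 50]]
  ]
}}

```text
time_s: 39.45
eef_pos: [0.4281, -0.2007, 0.2381]
eef_rot: [0.001, 0.997, -0.077, 0.001]
wrist_force: [-0.3, -0.0, 0.4]
opening: 0.584
grasp_force: 0.0
```

```bash
python3 go.py 0.5727 -0.0964 0.078 -8.9; python3 - <<'E'
from meas import *
snap('top','top5');snap('scene','scene5')
for t in('top5','scene5'): blobs(t,.018,.13,(.5,.64,-.15,.12));blobs(t,.085,.13,(.5,.64,-.15,.12));blobs(t,.018,.13,(.4,.48,-.03,.06))
cv2.imwrite('pics/s5.png',cv2.resize(load('scene5')['frame'][100:350,70:420],None,fx=2.2,fy=2.2))
E
```

```text
t 39.45 pos [ 0.4281 -0.2007  0.2381] psi -8.87 q1,q6 [-0.69  1.04] open 0.584
turn [ 0.0013 -0.002   0.0006] then shift mm [ 126.7 -125.4  160.1]
top5 px [259. 171.] n 286 z [0.02  0.026 0.115] mean [0.5953 0.0803] rect [597.1  81.6] [44.4 46.5] 6.6
top5 px [294. 177.] n 335 z [0.025 0.053 0.101] mean [ 0.5812 -0.0075] rect [582.8  -8. ] [46.4 47. ] 35.5
top5 px [328. 183.] n 263 z [0.019 0.024 0.103] mean [ 0.5689 -0.0938] rect [571.2 -94.8] [45.5 45.2] 44.9
top5 px [316. 206.] n 43 z [0.018 0.019 0.024] mean [ 0.513  -0.0662] rect [513.1 -64.2] [23.1 23.5] 89.8
top5 px [312. 208.] n 6 z [0.019 0.021 0.022] mean [ 0.5054 -0.0555] rect [505.  -55.8] [10.6  3.3] 33.9
top5 px [258. 168.] n 112 z [0.088 0.1   0.117] mean [0.5959 0.0817] rect [598.   81.8] [15.1 42.9] 82.1
top5 px [294. 174.] n 80 z [0.094 0.099 0.104] mean [ 0.5831 -0.0067] rect [583.3  -6.9] [19.8 19.8] 0.7
top5 px [331. 179.] n 58 z [0.092 0.102 0.106] mean [ 0.5704 -0.0956] rect [570.6 -95.9] [13.6 20.9] 83.5
top5 px [285. 232.] n 267 z [0.019 0.026 0.098] mean [0.4446 0.0148] rect [443.7  13.9] [48.6 46. ] 0.3
scene5 px [320. 211.] n 670 z [0.02  0.066 0.114] mean [0.6032 0.0791] rect [600.7  81.6] [47.  45.5] 39.7
scene5 px [283. 230.] n 778 z [0.021 0.052 0.1  ] mean [ 0.5916 -0.0121] rect [566.8  18.7] [ 47.8 114.9] 36.7
scene5 px [244. 250.] n 577 z [0.02  0.024 0.103] mean [ 0.5745 -0.0965] rect [553.4 -79.2] [46.2 96.7] 51.6
scene5 px [321. 197.] n 217 z [0.087 0.099 0.115] mean [0.6044 0.0796] rect [601.5  81.6] [16.7 42.3] 77.5
scene5 px [283. 215.] n 155 z [0.086 0.098 0.101] mean [ 0.5871 -0.0075] rect [585.4  -6. ] [22.9 21.8] 84.1
scene5 px [243. 233.] n 122 z [0.086 0.101 0.104] mean [ 0.5748 -0.0965] rect [572.5 -94.9] [14.8 21.7] 82.5
scene5 px [249. 189.] n 483 z [0.02  0.034 0.096] mean [0.4504 0.0122] rect [447.7  14.1] [45.2 46.6] 51.0
```

View pics/s5.png

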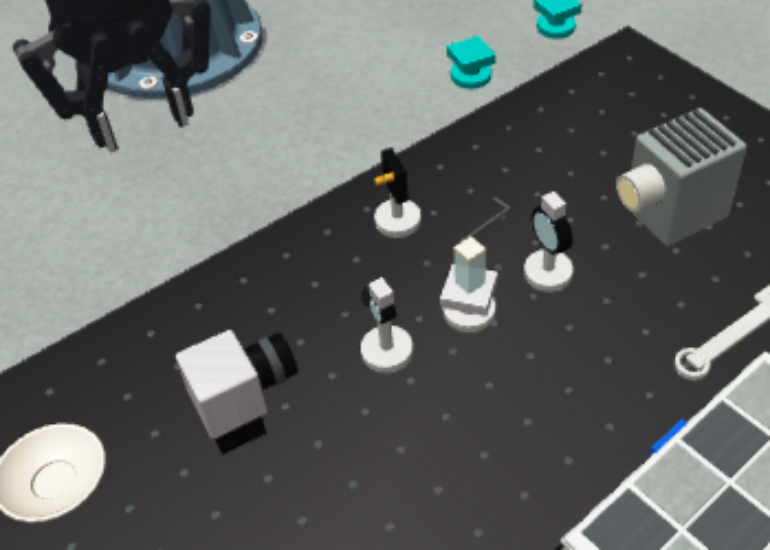

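Everything stands in line: camera at (270,365), small lens (385,320), cell on pedestal (468,280), large lens (550,245) and lamp (640,190). All are within about 3 mm of target, the mirror hasn't moved, and the gripper is clear.

```bash
python3 -c "
from bench import ctrl
print(ctrl.hand_in())"
```

```text
the job is handed in; nothing more can be done
None
```

I set up the optical line and handed the job in: both lenses, the pedestal and the cell measured within about 3 mm of target, the mirror mount was not moved, and everything was let go; no verdict came back.

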